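Open the lift-and-slide hatch of the fume-hood waste receiver

ROBOT

A 6-joint arm with a two-finger parallel gripper is mounted at the origin on the work surface. World frame = base frame: x ahead of the robot, y to its left, z up, the work surface at z = 0. Lengths are in mm, angles in degrees, forces in N, time in s.
With the tool pointing down it reaches from about 350 to 850 mm from the base axis. Payload 8.1 kg.
Tool frame: the origin (TCP) lies on the centre line of the jaws, within the pads' length; the fingertips stand 11 mm ahead of it and the grasp point (between the pads) lies 8 mm behind it; z points along the fingers, y is the direction in which the jaws open and shut (so a half turn about z gives the same grasp; the last joint's range is limited). The gripper opens to 85 mm and grips with 20 to 120 N. Pads are 22 mm wide; open, the fingers measure 114 mm over their backs; the gripper's body (76 mm by 85 mm) begins 54 mm behind the grasp point. The pads swing forward as they close: fully open they stand 13 mm farther back than shut.
Start: joints at [64.492, 7.471, 85.268, -0, 87.261, -4.893], TCP at [211.231, 561.593, 242.292] pointing down, gripper open.
Joint ranges: [-169.43, 169.43], [-51.17, 129.36], [1.28, 143.12], [-76.62, 256.62], [0, 156.53], [-152.29, 152.29]. Speed limits (degrees/s): [136.94, 136.94, 159.86, 180, 180, 180].

INTERFACE

Orientations are given as [roll, pitch, yaw] about the fixed x, y, z axes, in that order (R = Rz(yaw) Ry(pitch) Rx(roll)).
In Python, from bench import telemetry, viewer, r gives the robot as it stands.
- The arm moves only by the shell command python3 -m inch 'ROWS' [FORCE]. ROWS is JSON, a list of rows, each a list of 3 entries, a list of its own where there are three numbers: the shift along the tool's x, y, z in cm, then the turn, a rotation vector about the tool's x, y, z in rad, then the opening, from 0 (shut) to 1 (fully open). A call has 1 to 20 rows; each row is the pose to reach, as a shift and turn from the pose commanded when the call began, along the tool's axes at that moment; what a row does not reach only later rows make up. A row lasts 1/10 s, in which the tool goes at most 50 mm and 8.59 degrees, less where a joint would pass 70% of its speed; a pose out of reach is approached as far as the arm can. A call with a gripper value outside its range is refused whole. The fingers move at their own pace and stop on an object; FORCE is the grip in N (left out, the last holds). Time passes only in rows, so rows that repeat a pose let the fingers close. It gives the time, the measured TCP pose, the force and the opening at its end, in the units of the state.
- telemetry.sense(): the state, without advancing time (a new reading comes with each control period).
- viewer.snapshot(name): name is "scene" or "top"; returns the picture (420x560x3 uint8, red, green, blue); there is no depth.
- viewer.camera_model(name): a dict with "fx", "fy", "cx", "cy" (pixels), "cam_to_world" (4x4, takes a point from camera to world coordinates). Camera axes: x right, y down, z forward; pixel columns grow to the right and rows downward; lengths in mm; the calibration is good to about 2 mm. A picture is of the moment at which its call begins. camera_model takes no time and is no camera call.
- r.hand_in(): hands the job in, once; it reports no verdict.
The state is a dict: "time": time; "joint_pos": joint angles; "qd": joint speeds; "joint_efforts": joint torques, N m; "tool_pos": TCP position; "tcp_rot": TCP orientation; "ft_force": force on the tool from outside, world axes, zero at the start; "wrist_torque": the same for the moment, N m; "finger_gap": finger opening in mm.
Only numpy, scipy, OpenCV 4.12 (cv2) and the standard library are available. Lean on these libraries where they do the work, as an engineer would, in place of code of your own. Each camera call takes 0.05 s, during which the arm holds its last target.

TASK

Open the long waste receiver, the one with channels along its top: lift its recessed hatch straight up off its seat by the handle, about 2 cm, slide it along the channels to the far end over the parking shelf so that the opening is completely clear, set it down flat there and let go. Keep the hatch in its channels, and leave the cover of the short square receiver alone.

Things in the scene. Friction and masses are not known exactly. Their poses are not given: they have to be found in the camera images.
- receiver: Long cream box with steel channels, fixed: 154 (its x) x 302 (its y) x 96 mm high. Origin: centre of its underside, on the bench; z up. The hatch slides along its +y. Pocket for the hatch 130 x 128 mm, centred at y = -75 mm, its seat 50 mm up round a 100 mm square opening. Side lips, undersides 90 mm up, leave 106 mm open between them and stop the hatch at 32 mm above its seat.
- shelf (a point): Centre of the receiver's bare parking shelf, on its surface, 60 mm above the bench, at y = +64 mm of the receiver (same axes). The shelf is 130 x 150 mm (y = -11 to +139 mm), 10 mm higher than the seat, with 86 mm high end walls. The hatch belongs with its centre over this point; the opening is clear from 27 mm short of it, and the end wall stops the hatch 15 mm beyond it.
- hatch_handle (a point): Centre of the grip bar of the receiver's loose aluminium hatch (plate 122 x 120 x 8 mm, about 0.42 kg), 58 mm above the plate's underside, over its centre. Bar 76 mm long along its x, 14 mm wide (y), 12 mm high, on posts at x = +-32 mm. Axes as the receiver's within 2 degrees. At the start 108 mm above the bench, in the pocket; lying on the shelf, 118 mm.
- cover_handle (a point): Bystander, not to be moved: centre of the grip bar of an identical-looking loose cover that lies in a short square cream receiver (154 x 152 x 62 mm, no channels), which stands to the left or to the right of the long one. Bar along its x axis, 108 mm above the bench.
Not all that is in view belongs to the job. What is shaped like the part that bears hatch_handle but pink or purple is not meant.

How it is judged:
By the outcome, as a careful person would: the job done as asked, in the order asked, and still so for the second after the job is handed in, with the robot touching nothing.
It also fails if it takes over 32 s, if anything falls off the work surface, if the arm or the gripper's body presses on something with over 40 N, if the wrist force passes 120 N, or if a joint passes its speed limit or range.

## Working session

There is one attempt and no reset: what is moved stays moved. The work goes in short steps, Python scripts to look and compute and a shell command to move; the robot and the scene stay as the last step left them, time stands still between calls to the robot, and variables do not carry over. Pictures are saved under pics/ and viewed, and the job is handed in when it is done.

```bash
ls; mkdir -p pics
python3 - <<'E'
from bench import telemetry, viewer, r
import cv2
s=telemetry.sense(); print(s)
for n in("scene","top"):
    cv2.imwrite(f"pics/{n}0.png",viewer.snapshot(n)[:,:,::-1]); m=viewer.camera_model(n); print(m)
E
```

```text
pics
{'time': 0.0, 'joint_pos': array([ 6.44907721e+01,  7.51707016e+00,  8.53296358e+01, -5.85514279e-04,
        8.72616834e+01, -4.89286668e+00]), 'qd': array([-0.10927015, -0.01596982,  0.01417542,  0.00491499, -0.01194513,
       -0.0489165 ]), 'joint_efforts': array([ 3.02350876e-03, -5.69414341e+01, -5.00545835e+01,  2.69063403e-04,
        1.44531287e-02, -5.25624625e-05]), 'tool_pos': array([211.01466643, 561.09802278, 241.22054557]), 'tcp_rot': array([-1.79891956e+02, -8.66217177e-03,  1.59383659e+02]), 'ft_force': array([0.10005351, 0.32900379, 0.27712861]), 'wrist_torque': array([-0.01956963, -0.0656638 ,  0.00983608]), 'finger_gap': 85.36976084074392}
{'fx': 437.6141238498631, 'fy': 437.6141238498631, 'cx': 281.74100261761225, 'cy': 208.31394655990437, 'cam_to_world': array([[-8.58041147e-01,  3.84243787e-01, -3.40766931e-01,
         7.64212942e+02],
       [ 5.13527545e-01,  6.32322261e-01, -5.80050014e-01,
         5.81567149e+02],
       [-7.40609791e-03, -6.72699985e-01, -7.39878287e-01,
         7.62263330e+02],
       [ 0.00000000e+00,  0.00000000e+00,  0.00000000e+00,
         1.00000000e+00]])}
{'fx': 422.1757789840767, 'fy': 422.1757789840767, 'cx': 281.88183138235746, 'cy': 215.22756917431585, 'cam_to_world': array([[-2.98224067e-02, -9.77553132e-01,  2.08567731e-01,
         2.76781864e+02],
       [-9.99536011e-01,  3.04587774e-02, -1.60601142e-04,
         4.44812796e+01],
       [-6.19572193e-03, -2.08475747e-01, -9.78007912e-01,
         8.84900520e+02],
       [ 0.00000000e+00,  0.00000000e+00,  0.00000000e+00,
         1.00000000e+00]])}
```

View pics/scene0.png

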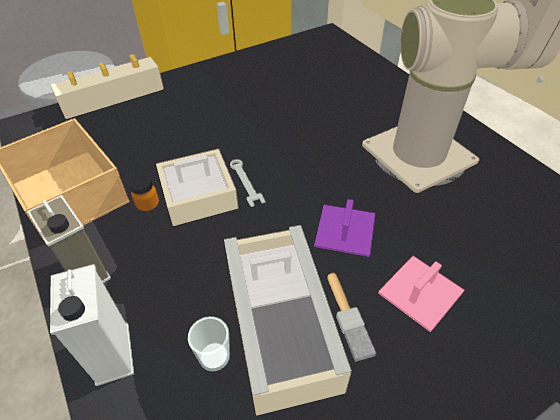

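View pics/top0.png

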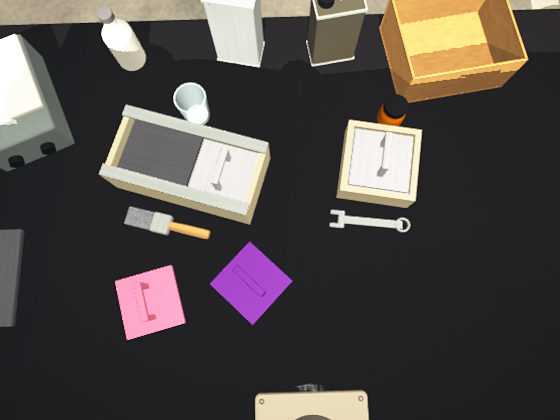

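Candidates for hatch_handle in the top view:
- bar in the long, channelled box at about (220,167)
- look-alike cover bar in the short square box at (386,150)
- pink lid at (142,302)
- purple lid at (249,281)

By the description I choose (220,167), which is (271,263) in the scene view. I'll check it in a close crop.

Run:
```python
import cv2,numpy as np
a=cv2.imread("pics/top0.png")[95:235,90:290]; b=cv2.imread("pics/scene0.png")[215:420,210:365]
cv2.imwrite("pics/c_top.png",cv2.resize(a,None,fx=4,fy=4,interpolation=cv2.INTER_CUBIC))
cv2.imwrite("pics/c_scene.png",cv2.resize(b[:120],None,fx=5,fy=5,interpolation=cv2.INTER_CUBIC))
```

```text
(no output)
```

View pics/c_top.png

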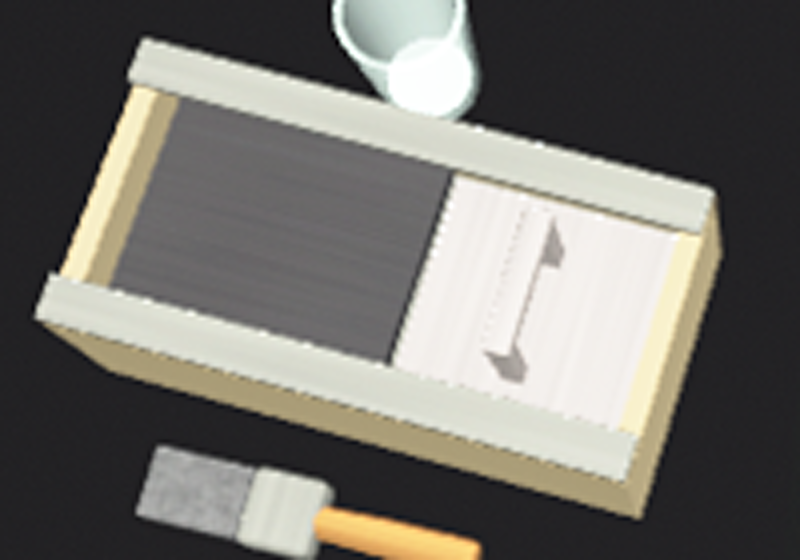

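View pics/c_scene.png

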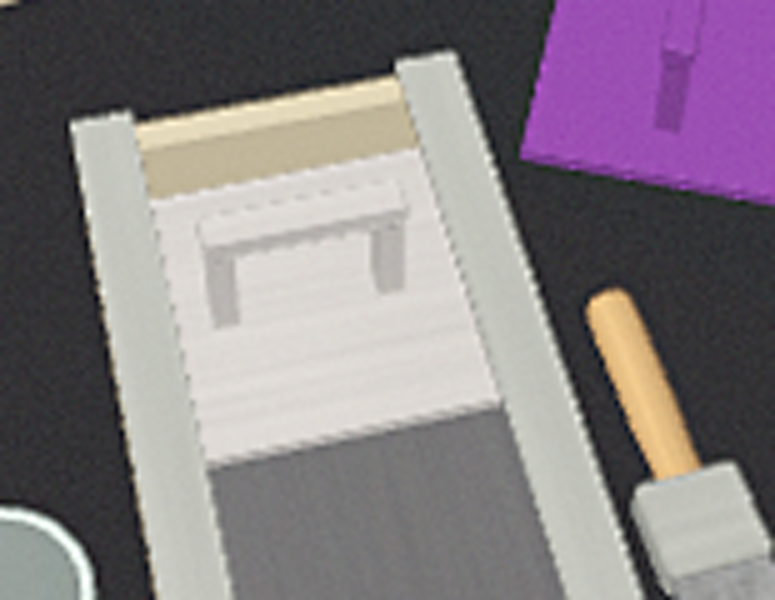

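The top crop shows the bare hatch in the box with channels. Its bar runs from crop (540,210) to (497,352), and the lip corners are at (147,40), (715,188), (628,478) and (37,318). The opening side is at the right and the parking shelf (dark) at the left. The scene crop confirms a grey bar between the two channels, so this is the right one.

```bash
cat > h.py <<'E'
import numpy as np
from bench import viewer
def ray(n,p):
    m=viewer.camera_model(n);T=m["cam_to_world"]
    d=T[:3,:3]@np.array([(p[0]-m["cx"])/m["fx"],(p[1]-m["cy"])/m["fy"],1]);return T[:3,3],d
def plane(n,p,z):
    o,d=ray(n,p);return o+d*(z-o[2])/d[2]
def proj(n,P):
    m=viewer.camera_model(n);q=np.linalg.inv(m["cam_to_world"])@np.r_[P,1]
    return np.array([m["fx"]*q[0]/q[2]+m["cx"],m["fy"]*q[1]/q[2]+m["cy"]])
def two(a,b):
    (o,d),(p,e)=ray("top",a),ray("scene",b)
    t=np.linalg.lstsq(np.c_[d,-e],p-o,rcond=None)[0];A=o+d*t[0];B=p+e*t[1];return (A+B)/2,np.linalg.norm(A-B)
E
python3 - <<'E'
from h import *
np.set_printoptions(precision=1,suppress=True)
T=lambda x,y:((x+.5)/4-.5+90,(y+.5)/4-.5+95)
S=lambda x,y:((x+.5)/5-.5+210,(y+.5)/5-.5+215)
C=[plane("top",T(*p),96) for p in[(147,40),(715,188),(628,478),(37,318)]]
# long dir +y: from right(hatch) to left
c=np.mean(C,0);yl=(C[0]-C[1])+(C[3]-C[2]);print("corners",C,"c",c)
print("len",np.linalg.norm(C[0]-C[1]),np.linalg.norm(C[3]-C[2]),"wid",np.linalg.norm(C[0]-C[3]),np.linalg.norm(C[1]-C[2]))
ay=np.degrees(np.arctan2(yl[1],yl[0]));print("y axis angle",ay)
u=yl/np.linalg.norm(yl)
B=[plane("top",T(*p),114) for p in[(527,207),(553,215),(511,356),(485,347)]]
b=np.mean(B,0);print("bar top",b,"angle",np.degrees(np.arctan2(*((B[0]-B[3])+(B[1]-B[2]))[1::-1])),"len",np.linalg.norm(B[0]-B[3]))
print("rel along y",(b-c)@u, "exp bar",c-75*u,"shelf",c+64*u)
Bs=[plane("scene",S(*p),114) for p in[(198,220),(400,178),(408,212),(205,247)]]
print("scene bar",np.mean(Bs,0),Bs)
tb=np.mean([T(*p) for p in[(527,207),(553,215),(511,356),(485,347)]],0);sb=np.mean([S(*p) for p in[(198,220),(400,178),(408,212),(205,247)]],0)
print(two(tb,sb))
print([plane("scene",S(*p),96) for p in[(72,122),(457,53)]])
E
```

```text
corners [array([684.2, 352.8,  96. ]), array([595.2,  66.7,  96. ]), array([449.3, 111.7,  96. ]), array([538.4, 399.8,  96. ])] c [566.7 232.8  96. ]
len 299.66888800221653 301.57985782676155 wid 153.17834387353363 152.66710521575138
y axis angle 72.77007788845097
bar top [543.8 161.1 114. ] angle -15.985693193571809 len 72.69208374913013
rel along y -75.21168599311122 exp bar [544.5 161.1  96. ] shelf [585.7 293.9  96. ]
scene bar [545.4 166.  114. ] [array([579.4, 148.5, 114. ]), array([506.8, 170.3, 114. ]), array([512.4, 184.9, 114. ]), array([582.8, 160.3, 114. ])]
(array([544.5, 162.4, 109.3]), np.float64(1.4477100138540895))
[array([594.2,  70.1,  96. ]), array([447.9, 118. ,  96. ])]
```

Both views agree to about 3 mm. The bar is at roughly (544.5,162.5), two-view height 109 (expected 108). The receiver's y axis is at 72.8°, its size is 300x153 (expected 302x154), and the hatch sits at y=-75 as specified. Next I work out the shift.

```bash
cat >> h.py <<'E'
from scipy.spatial.transform import Rotation as Ro
def shift(cur,yaw,target,yaw_t):
    R=Ro.from_euler('xyz',[180,0,yaw],degrees=True)
    return R.inv().apply(np.array(target)-np.array(cur))/10,(R.inv()*Ro.from_euler('xyz',[180,0,yaw_t],degrees=True)).as_rotvec()
E
python3 -c "
from h import *
print(shift([211.231,561.593,242.292],159.385,[544.5,162.5,190],163))"
```

```text
(array([-45.24442525, -25.61984531,   5.2292    ]), array([ 0.00000000e+00,  7.72674395e-18, -6.30936525e-02]))
```

```bash
python3 -m inch '[[[-45.2,-25.6,0],[0,0,-0.063],0.7],[[-45.2,-25.6,0],[0,0,-0.063],0.7],[[-45.2,-25.6,0],[0,0,-0.063],0.7],[[-45.2,-25.6,0],[0,0,-0.063],0.7],[[-45.2,-25.6,0],[0,0,-0.063],0.7],[[-45.2,-25.6,0],[0,0,-0.063],0.7],[[-45.2,-25.6,0],[0,0,-0.063],0.7],[[-45.2,-25.6,0],[0,0,-0.063],0.7],[[-45.2,-25.6,0],[0,0,-0.063],0.7],[[-45.2,-25.6,0],[0,0,-0.063],0.7],[[-45.2,-25.6,0],[0,0,-0.063],0.7],[[-45.2,-25.6,0],[0,0,-0.063],0.7],[[-45.2,-25.6,5.2],[0,0,-0.063],0.7],[[-45.2,-25.6,5.2],[0,0,-0.063],0.7],[[-45.2,-25.6,5.2],[0,0,-0.063],0.7],[[-45.2,-25.6,5.2],[0,0,-0.063],0.7],[[-45.2,-25.6,5.2],[0,0,-0.063],0.7],[[-45.2,-25.6,5.2],[0,0,-0.063],0.7]]' 60
python3 - <<'E'
from bench import viewer,telemetry
import cv2
s=telemetry.sense();print(s['tool_pos'],s['tcp_rot'],s['ft_force'],s['finger_gap'])
for n in("scene","top"): cv2.imwrite(f"pics/{n}1.png",viewer.snapshot(n)[:,:,::-1])
E
```

```text
time: 1.9
tool_pos: [545.0, 163.4, 192.3]
tcp_rot: [179.9, 0.1, 163.0]
ft_force: [-0.3, 0.1, -0.2]
finger_gap: 59.8
[545.02429203 163.37503578 192.28728102] [1.79917083e+02 1.48912302e-01 1.63021928e+02] [-0.27318426  0.12530556 -0.22091958] 59.84987942769738
```

View pics/scene1.png

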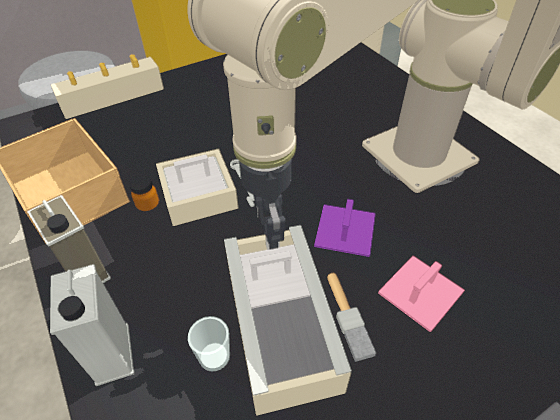

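View pics/top1.png

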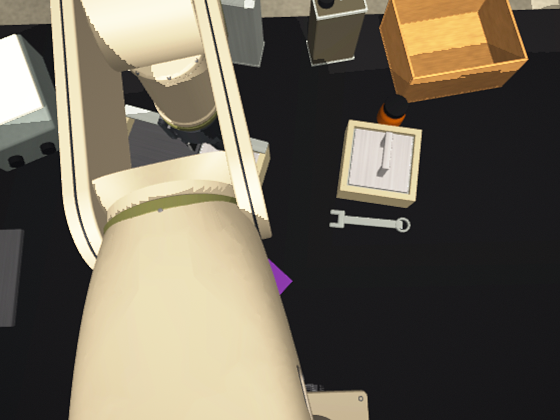

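The scene view shows the fingers above the hatch bar at about (272,235), and the wrist blocks the top view. I'll descend 9 cm and check the force.

```bash
python3 -m inch '[[[0,0,3],[0,0,0],0.7],[[0,0,6],[0,0,0],0.7],[[0,0,7.5],[0,0,0],0.7],[[0,0,8.5],[0,0,0],0.7],[[0,0,9],[0,0,0],0.7],[[0,0,9],[0,0,0],0.7],[[0,0,9],[0,0,0],0.7],[[0,0,9],[0,0,0],0.7]]' 60
python3 - <<'E'
from bench import viewer,telemetry
import cv2
s=telemetry.sense();print(s['tool_pos'],s['tcp_rot'],s['ft_force'],s['finger_gap'])
im=viewer.snapshot("scene")[:,:,::-1]
cv2.imwrite("pics/s2.png",cv2.resize(im[190:390,200:380],None,fx=3,fy=3,interpolation=cv2.INTER_CUBIC))
E
```

```text
time: 2.8
tool_pos: [545.0, 163.0, 101.6]
tcp_rot: [179.9, 0.1, 163.0]
ft_force: [0.2, 0.5, -0.6]
finger_gap: 59.8
[545.04970198 163.02239531 101.60980598] [1.79943505e+02 1.04284933e-01 1.62993531e+02] [ 0.15968185  0.45106948 -0.58888498] 59.82749484387081
```

View pics/s2.png

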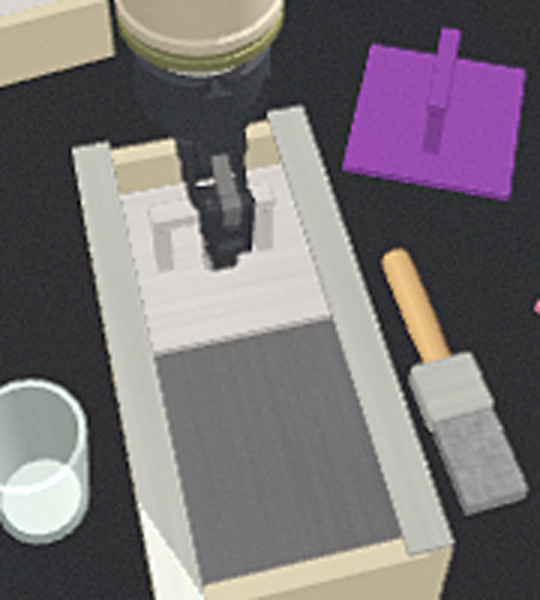

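The front finger is in front of the bar at about (225,255) in the crop, centred between the posts at 165 and 265. I close now.

```bash
python3 -m inch '[[[0,0,0],[0,0,0],0.4],[[0,0,0],[0,0,0],0.1],[[0,0,0],[0,0,0],0],[[0,0,0],[0,0,0],0],[[0,0,0],[0,0,0],0],[[0,0,0],[0,0,0],0],[[0,0,0],[0,0,0],0],[[0,0,0],[0,0,0],0],[[0,0,0],[0,0,0],0],[[0,0,0],[0,0,0],0]]' 60
python3 -c "
from bench import telemetry as t
s=t.sense();print(s['tool_pos'],s['tcp_rot'],s['ft_force'],s['wrist_torque'])"
```

```text
time: 3.85
tool_pos: [544.3, 162.9, 100.6]
tcp_rot: [180.0, 0.0, 163.0]
ft_force: [-0.6, 1.4, 5.5]
finger_gap: 13.0
[544.32947991 162.9428775  100.5842537 ] [1.79984492e+02 2.08096110e-02 1.62996108e+02] [-0.6360944   1.35557428  5.4564742 ] [ 0.15933046  0.16476452 -0.04059998]
```

```bash
python3 -m inch '[[[0,0,-0.3],[0,0,0],0],[[0,0,-0.7],[0,0,0],0],[[0,0,-1.1],[0,0,0],0],[[0,0,-1.5],[0,0,0],0],[[0,0,-1.8],[0,0,0],0],[[0,0,-2],[0,0,0],0],[[0,0,-2],[0,0,0],0],[[0,0,-2],[0,0,0],0]]'
python3 - <<'E'
from h import *
from bench import viewer,telemetry
import cv2
s=telemetry.sense();print(s['tool_pos'],s['tcp_rot'],s['ft_force'],s['wrist_torque'],s['finger_gap'])
im=viewer.snapshot("scene")[:,:,::-1]
cv2.imwrite("pics/s3.png",cv2.resize(im[190:390,200:380],None,fx=3,fy=3,interpolation=cv2.INTER_CUBIC))
a=np.radians(72.8);print(shift([0,0,0],163,[139*np.cos(a),139*np.sin(a),0],163))
E
```

```text
time: 4.65
tool_pos: [544.1, 162.8, 120.3]
tcp_rot: [-180.0, -0.0, 163.0]
ft_force: [-0.0, 0.1, -5.6]
finger_gap: 12.9
[544.11650864 162.83478067 120.26335882] [-1.79997339e+02 -1.14926408e-03  1.62997070e+02] [-0.00843969  0.13636553 -5.56045798] [-0.00531936  0.004509    0.00931595] 12.896054690265823
(array([-4.85200547e-02,  1.38999153e+01,  1.70224868e-15]), array([0., 0., 0.]))
```

View pics/s3.png

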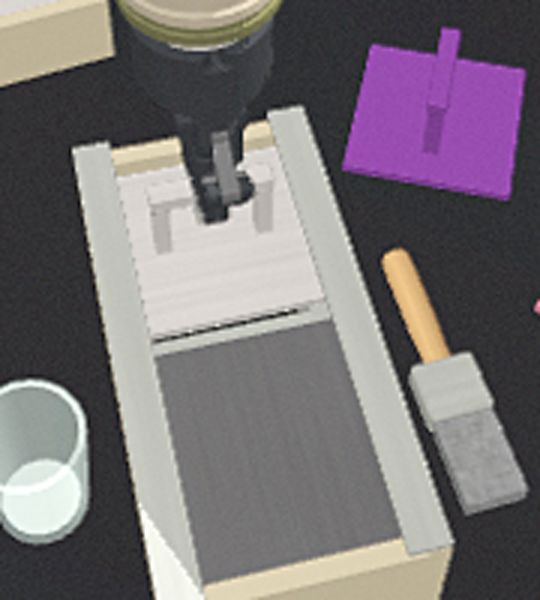

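The hatch is free and level 2 cm above its seat, with a 5.6 N load and almost no torque. I slide half way and check side forces.

```bash
python3 -m inch '[[[0,0.5,-2e-2],[0,0,0],0],[[0,1.5,0],[0,0,0],0],[[0,2.5,0],[0,0,0],0],[[0,3.5,0],[0,0,0],0],[[0,4.5,0],[0,0,0],0],[[0,5.5,0],[0,0,0],0],[[0,6.5,0],[0,0,0],0],[[0,7,0],[0,0,0],0],[[0,7,0],[0,0,0],0]]'
python3 - <<'E'
from h import *
from bench import viewer,telemetry
import cv2
s=telemetry.sense();print(s['tool_pos'],s['tcp_rot'],s['ft_force'],s['wrist_torque'],s['finger_gap'])
im=viewer.snapshot("scene")[:,:,::-1]
cv2.imwrite("pics/s4.png",cv2.resize(im[190:390,200:380],None,fx=3,fy=3,interpolation=cv2.INTER_CUBIC))
E
```

```text
time: 5.6
tool_pos: [564.8, 230.6, 120.2]
tcp_rot: [180.0, 0.0, 163.0]
ft_force: [0.4, 0.0, -6.4]
finger_gap: 13.2
[564.75599298 230.58018559 120.24816295] [1.79994208e+02 3.44723012e-04 1.63042599e+02] [ 3.64605861e-01  7.64821084e-04 -6.38838456e+00] [ 0.03370195  0.01735141 -0.0240503 ] 13.24792930726624
```

View pics/s4.png

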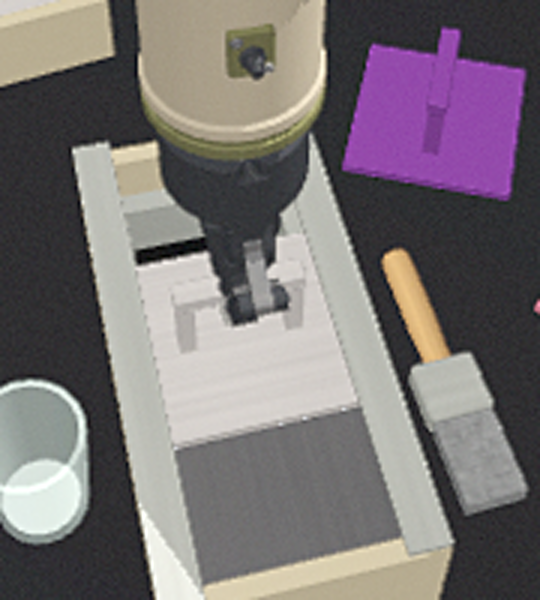

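No side load, and the hatch is between the channels at mid-slide. I go on to the shelf centre.

```bash
python3 -m inch '[[[0,0.5,0],[0,0,0],0],[[0,1.5,0],[0,0,0],0],[[0,2.5,0],[0,0,0],0],[[0,3.5,0],[0,0,0],0],[[0,4.5,0],[0,0,0],0],[[0,5.5,0],[0,0,0],0],[[0,6.5,0],[0,0,0],0],[[0,6.9,0],[0,0,0],0],[[0,6.9,0],[0,0,0],0],[[0,6.9,0],[0,0,0],0]]'
python3 - <<'E'
from h import *
from bench import viewer,telemetry
import cv2
s=telemetry.sense();print(s['tool_pos'],s['tcp_rot'],s['ft_force'],s['wrist_torque'],s['finger_gap'])
im=viewer.snapshot("scene")[:,:,::-1]
cv2.imwrite("pics/s5.png",cv2.resize(im[190:400,200:380],None,fx=2.8,fy=2.8,interpolation=cv2.INTER_CUBIC))
E
```

```text
time: 6.65
tool_pos: [584.7, 295.6, 120.1]
tcp_rot: [-180.0, -0.0, 163.0]
ft_force: [-0.6, -0.7, -5.1]
finger_gap: 12.9
[584.73102244 295.58278939 120.13171286] [-1.79973121e+02 -9.72416068e-03  1.63001063e+02] [-0.60223618 -0.67115595 -5.14246748] [-0.02949963 -0.04619639 -0.04922303] 12.877909785804537
```

View pics/s5.png

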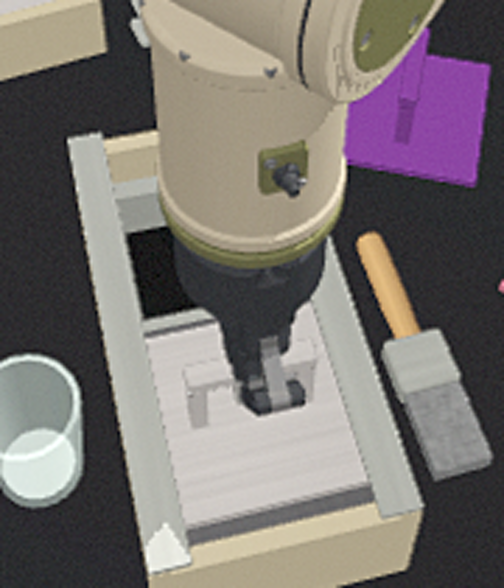

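The hatch is over the shelf inside both channels, with the opening showing black behind it at about (165,270). I lower it.

```bash
python3 -m inch '[[[0,0,0.2],[0,0,0],0],[[0,0,0.4],[0,0,0],0],[[0,0,0.6],[0,0,0],0],[[0,0,0.8],[0,0,0],0],[[0,0,0.9],[0,0,0],0],[[0,0,0.95],[0,0,0],0],[[0,0,0.95],[0,0,0],0],[[0,0,0.95],[0,0,0],0]]'
python3 -c "
from bench import telemetry as t
s=t.sense();print(s['tool_pos'],s['ft_force'],s['wrist_torque'])"
```

```text
time: 7.5
tool_pos: [584.8, 295.8, 110.8]
tcp_rot: [180.0, 0.0, 163.0]
ft_force: [-0.4, 0.5, -5.2]
finger_gap: 12.8
[584.84174866 295.80987693 110.84559075] [-0.41749277  0.51368206 -5.24475564] [-0.01793756 -0.00184761 -0.00141654]
```

```bash
python3 -m inch '[[[0,0,0.05],[0,0,0],0],[[0,0,0.1],[0,0,0],0],[[0,0,0.1],[0,0,0],0],[[0,0,0.1],[0,0,0],0]]'
python3 -m inch '[[[0,0,0.05],[0,0,0],0],[[0,0,0.05],[0,0,0],0],[[0,0,0.05],[0,0,0],0]]'
```

```text
time: 7.9
tool_pos: [585.0, 295.9, 110.6]
tcp_rot: [180.0, 0.0, 163.0]
ft_force: [-4.9, -2.3, 3.5]
finger_gap: 12.7
time: 8.2
tool_pos: [585.1, 295.9, 110.6]
tcp_rot: [180.0, 0.0, 163.0]
ft_force: [-6.1, -3.0, 6.4]
finger_gap: 12.8
```

It is seated: contact at TCP z 110.6, where 110 was expected, and it now carries its own weight. I open, then retreat straight up.

```bash
python3 -m inch '[[[0,0,0],[0,0,0],0.2],[[0,0,0],[0,0,0],0.4],[[0,0,0],[0,0,0],0.6],[[0,0,0],[0,0,0],0.6],[[0,0,0],[0,0,0],0.6],[[0,0,0],[0,0,0],0.6],[[0,0,0],[0,0,0],0.6]]'
python3 - <<'E'
from bench import viewer
import cv2
im=viewer.snapshot("scene")[:,:,::-1]
cv2.imwrite("pics/s6.png",cv2.resize(im[190:400,200:380],None,fx=2.8,fy=2.8,interpolation=cv2.INTER_CUBIC))
E
```

```text
time: 8.9
tool_pos: [584.8, 295.8, 109.3]
tcp_rot: [180.0, 0.0, 163.0]
ft_force: [0.3, 0.2, -0.9]
finger_gap: 51.3
```

View pics/s6.png

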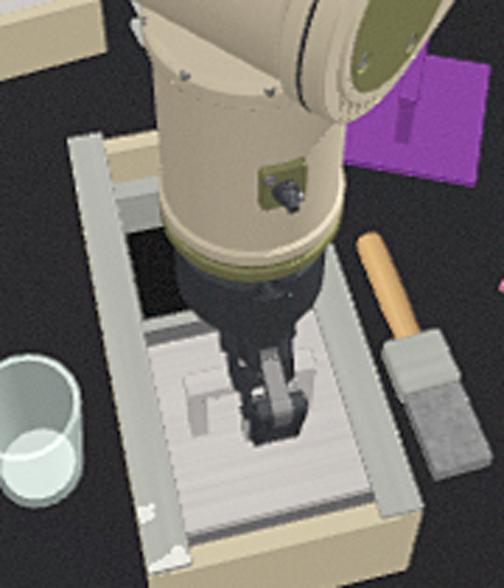

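```bash
python3 -m inch '[[[0,0,-2],[0,0,0],0.6],[[0,0,-5],[0,0,0],0.6],[[0,0,-9],[0,0,0],0.6],[[0,0,-13],[0,0,0],0.6],[[0,0,-13],[0,0,0],0.6],[[43,14,-13],[0,0,0],0.6],[[43,14,-13],[0,0,0],0.6],[[43,14,-13],[0,0,0],0.6],[[43,14,-13],[0,0,0],0.6],[[43,14,-13],[0,0,0],0.6],[[43,14,-13],[0,0,0],0.6],[[43,14,-13],[0,0,0],0.6],[[43,14,-13],[0,0,0],0.6],[[43,14,-13],[0,0,0],0.6],[[43,14,-13],[0,0,0],0.6],[[43,14,-13],[0,0,0],0.6],[[43,14,-13],[0,0,0],0.6],[[43,14,-13],[0,0,0],0.6],[[43,14,-13],[0,0,0],0.6]]'
python3 - <<'E'
from bench import viewer
import cv2
for n in("scene","top"): cv2.imwrite(f"pics/{n}7.png",viewer.snapshot(n)[:,:,::-1])
a=cv2.imread("pics/top7.png")[95:235,90:290]
cv2.imwrite("pics/c7.png",cv2.resize(a,None,fx=4,fy=4,interpolation=cv2.INTER_CUBIC))
E
```

```text
time: 10.85
tool_pos: [215.9, 554.8, 239.3]
tcp_rot: [180.0, 0.0, 162.9]
ft_force: [0.6, 0.3, 0.1]
finger_gap: 51.3
```

View pics/scene7.png

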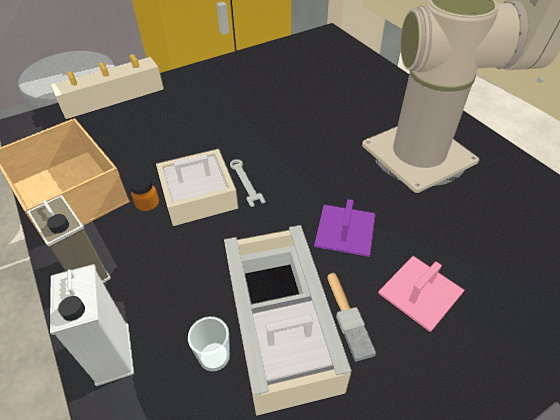

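View pics/c7.png

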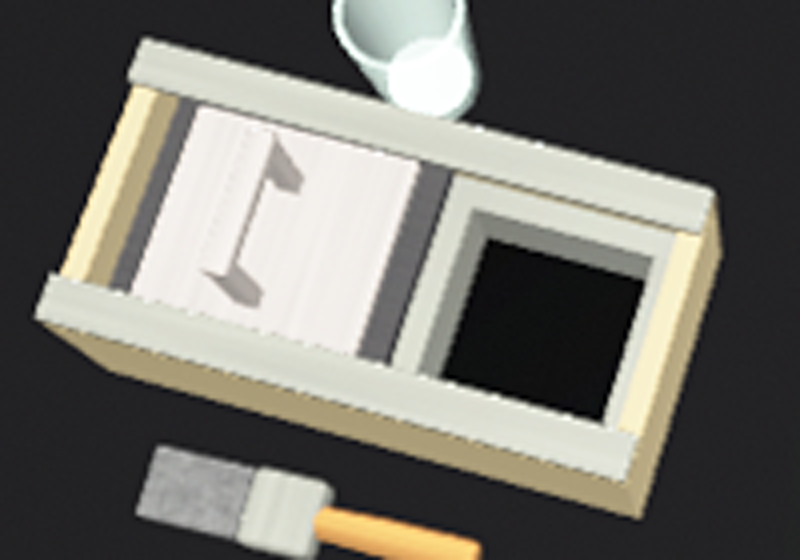

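The hatch lies on the shelf under both lips, bar from crop (262,133) to (220,270), and the opening is fully clear at about (545,325). One numeric check before I hand in.

Run:
```python
from h import *
from bench import r
import cv2
T=lambda x,y:((x+.5)/4-.5+90,(y+.5)/4-.5+95)
b=np.mean([plane("top",T(*p),124) for p in[(250,130),(274,137),(231,273),(206,268)]],0);print("bar",b,"want shelf 585.7 293.9")
a=np.radians(72.8);print("along",(b[:2]-[566.7,232.8])@[np.cos(a),np.sin(a)],"across",(b[:2]-[566.7,232.8])@[np.sin(a),-np.cos(a)])
A,B=[cv2.imread(f"pics/top{i}.png")[110:215,325:430] for i in(0,7)]
print("cover diff",cv2.absdiff(A,B).max(),cv2.absdiff(A,B).mean())
print(r.hand_in())
```

```text
bar [584.39890231 293.14257874 124.        ] want shelf 585.7 293.9
along 62.87766767830484 across -0.9364078857442788
cover diff 7 0.41203325774754346
the job is handed in; nothing more can be done
None
```

The hatch is off its seat and lying on the parking shelf with the opening completely clear, and the job is handed in. I gripped it by its bar, lifted it 2 cm and slid it 139 mm along the channels. I set it down with light contact, let go and moved the arm well away. The whole job took about 11 s of the 32 s allowed.

- **Position:** the last pictures put the bar at y = +63 mm of the receiver (target +64) and 1 mm off centre sideways. The hatch is under both lips.
- **Flatness:** contact came at TCP height 110.6 mm, where 110 was expected for a hatch flat on the shelf. The later pictures show no visible tilt.
- **Short receiver's cover:** it is unchanged between the first and last top views, apart from image noise.
- **Forces:** every wrist force reading stayed under 10 N, and no check failed.
- **One small disagreement:** the scene view placed the bar and the lip corners 3 to 6 mm higher in y than the top view. I aimed between the two, and the grasp was centred.

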